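Free the back of the picture frame

TASK

The picture frame lies face down so that its print can be changed. With the fingertips, run lightly along the inside of its two long rails and swing all eight brass turn-buttons off the backing board, the four on each rail ending up all pointing the same way along it. Do not pick anything up or lean hard on the back, and leave the frame, the board, the roll of tape on it and the other things where they are.

Things in the scene. Friction and masses are not known exactly. Their poses are not given: they have to be found in the camera images.
- frame: Black picture frame face down on a grey mat (mat top 3 mm above the table), loose, 1 to 2 kg, 430 mm long (y), 216 wide (x), 22 deep. Origin: centre of its underside, z up, x away from the robot, y to the left, within 21 degrees. Rails 36 mm wide, tops at z = 22 mm; the opening, 358 by 144 mm, holds a board level with the rail tops. Two flat hanging rings, under 5 mm high, on the short rails.
- far_seam (a point): Middle of the seam between board and far rail, on the rail top, at frame (72, 0, 22) mm; axes as the frame's. The far pivots are 22 mm outside it (frame x = 94 mm), at y = +135, +45, -45, -135 mm. A fingertip run along y over the seam, or up to 5 mm to its board side, at 1 to 6 mm above the board, turns each arm it meets to lie along the rail, pointing the way the finger went.
- near_seam (a point): The same for the near rail, at frame (-72, 0, 22) mm; pivots at frame x = -94 mm, y = +135, +45, -45, -135 mm. All 8 turn-buttons are alike: a flat brass arm 12 mm wide with round ends, from its pivot 40 mm inward over the board, 3 mm thick, underside 1 mm above rail and board, with an upright rib 5 mm thick on it, 8 to 38 mm from the pivot, its top 10 mm above the board.
- board: The brown backing board, 140 by 354 by 5 mm, loose in the frame's opening, held down only by the turn-buttons. Origin: centre of its underside, 17 mm above the frame's origin; axes as the frame's.
- tape: A buff roll of tape, 48 mm across, 19 mm high, loose on the board near its middle (up to 10 mm off along x, 60 mm along y). Origin: centre of its underside.
- far1 (a joint): Turn-button on the far rail, first from the left (frame y = +135 mm). Angle in rad, counterclockwise from above: 0 = square across the board; +1.5 = along the rail pointing right (frame -y); -1.5 = along the rail pointing left (frame +y). Off the board beyond 1.08 either way. Pushed by under 2 N at the tip; stays where left; stops at 1.5.
- far2 (a joint): Turn-button on the far rail, second from the left (frame y = +45 mm). Angle in rad, counterclockwise from above: 0 = square across the board; +1.5 = along the rail pointing right (frame -y); -1.5 = along the rail pointing left (frame +y). Off the board beyond 1.08 either way. Pushed by under 2 N at the tip; stays where left; stops at 1.5.
- far3 (a joint): Turn-button on the far rail, third from the left (frame y = -45 mm). Angle in rad, counterclockwise from above: 0 = square across the board; +1.5 = along the rail pointing right (frame -y); -1.5 = along the rail pointing left (frame +y). Off the board beyond 1.08 either way. Pushed by under 2 N at the tip; stays where left; stops at 1.5.
- far4 (a joint): Turn-button on the far rail, last, at the right (frame y = -135 mm). Angle in rad, counterclockwise from above: 0 = square across the board; +1.5 = along the rail pointing right (frame -y); -1.5 = along the rail pointing left (frame +y). Off the board beyond 1.08 either way. Pushed by under 2 N at the tip; stays where left; stops at 1.5.
- near1 (a joint): Turn-button on the near rail, first from the left (frame y = +135 mm). Angle in rad, counterclockwise from above: 0 = square across the board; +1.5 = along the rail pointing left (frame +y); -1.5 = along the rail pointing right (frame -y). Off the board beyond 1.08 either way. Pushed by under 2 N at the tip; stays where left; stops at 1.5.
- near2 (a joint): Turn-button on the near rail, second from the left (frame y = +45 mm). Angle in rad, counterclockwise from above: 0 = square across the board; +1.5 = along the rail pointing left (frame +y); -1.5 = along the rail pointing right (frame -y). Off the board beyond 1.08 either way. Pushed by under 2 N at the tip; stays where left; stops at 1.5.
- near3 (a joint): Turn-button on the near rail, third from the left (frame y = -45 mm). Angle in rad, counterclockwise from above: 0 = square across the board; +1.5 = along the rail pointing left (frame +y); -1.5 = along the rail pointing right (frame -y). Off the board beyond 1.08 either way. Pushed by under 2 N at the tip; stays where left; stops at 1.5.
- near4 (a joint): Turn-button on the near rail, last, at the right (frame y = -135 mm). Angle in rad, counterclockwise from above: 0 = square across the board; +1.5 = along the rail pointing left (frame +y); -1.5 = along the rail pointing right (frame -y). Off the board beyond 1.08 either way. Pushed by under 2 N at the tip; stays where left; stops at 1.5.
- screwdriver: Bystander: a screwdriver, 180 mm long, yellow handle, lying beside the frame's near side. Loose. Origin: on its underside, near its middle.
- cat_black: Bystander: a black sitting-cat figurine, 93 mm tall, 40 mm wide, standing 50 to 90 mm beyond the frame's left end. Loose. Origin: centre of its underside.
- cat_grey: Bystander: a pale grey sitting-cat figurine, 93 mm tall, 40 mm wide, standing 50 to 90 mm beyond the frame's right end. Loose. Origin: centre of its underside.
- vase: Bystander: a black vase, 110 mm tall, 72 mm wide, beyond the far side of the frame. Loose. Origin: centre of its underside.
- mug: Bystander: a white mug, 90 mm tall, 76 mm wide without its handle, beyond the far side of the frame. Loose. Origin: centre of its underside.
- jar: Bystander: a glass jar with a brass cap, 70 mm tall, 60 mm wide, at the back of the table. Loose. Origin: centre of its underside.
Things that resemble listed ones, but are neither listed nor needed, are in the scene too. Of the things like the tape, leave any that is red; of the rest the larger one is meant.

How it is judged:
By the outcome, as a careful person would: the job done as asked, in the order asked, and still so for the second after the job is handed in, with the robot touching nothing.
It also fails if it takes over 58 s, if anything falls off the work surface, if the arm or the gripper's body presses on something with over 40 N, if the wrist force passes 120 N, or if a joint passes its speed limit or range.

ROBOT

A 6-joint arm with a two-finger parallel gripper is mounted at the origin on the work surface. World frame = base frame: x ahead of the robot, y to its left, z up, the work surface at z = 0. Lengths are in m, angles in rad, forces in N, time in s.
With the tool pointing down it reaches from about 0.35 to 0.775 m from the base axis. Payload 5.5 kg.
Tool frame: the origin (TCP) lies midway between the tips of the shut fingers; the grasp point (between the pads) lies grasp_offset behind it (grasp_offset is the distance from the TCP to the grasp point, in m); z points along the fingers, y is the line along which they close (so a half turn about z gives the same grasp; the last joint's range is limited). The gripper opens to 85 mm and grips with 20 to 120 N. Pads are 22 mm wide; open, the fingers measure 114 mm over their backs; the gripper's body (76 mm by 85 mm) begins 54 mm behind the grasp point. The pads swing forward as they close: fully open they stand 13 mm farther back than shut.
Start: joints at [1.195, 0.313, 0.046, 1.304, 0, 1.431], TCP at [0.134, 0.559, 0.231] pointing down, gripper open.
Joint ranges: [-2.76, 2.76], [-0.86, 1.69], [-1.03, 1.26], [-2.2, 2.34], [-1.47, 1.5], [-3.14, 3.14]. Speed limits (rad/s): [2.57, 2.57, 3.14, 3.14, 3.14, 3.14].

INTERFACE

Orientations are given as a unit quaternion [w, x, y, z].
In Python, from workcell import * gives the robot as it stands.
- The arm moves only by the tool step_arm, never from a script. Its argument "deltas" is a list of rows, each a list of 7 numbers: the shift along the world's x, y, z in mm, then the turn, a rotation vector about the world's x, y, z in degrees, then the gripper's target within -1 to 1 (fully open at 1, half-way at 0, shut at -1). A call has 1 to 5 rows; each row shifts and turns the commanded pose from where the row before left it; what a row does not reach is not made up. A row lasts 1/10 s, in which the tool goes at most 50 mm and 8.59 degrees, less where a joint would pass 70% of its speed; a pose out of reach is approached as far as the arm can. A call is refused whole if a number of a shift passes 50 or a number of a turn 8.59, either way. A call with a gripper value outside its range is refused whole. The fingers move at their own pace and stop on an object; "newtons" is the grip in N (left out, the last holds). Time passes only in rows, so rows that do not move let the fingers close. It gives the time, the measured TCP pose, the force, the opening and the grip force at its end, in the units of the state.
- get_state(): the state, without advancing time (a new reading comes with each control period).
- read_camera(name): name is "side" or "top"; returns a dict with "image" (480x640x3 uint8, red, green, blue), "z_map" (480x640 float32, m along the optical axis (not along the pixel's ray), 0 where there is no reading), "K" (3x3 intrinsics, pixels), "world_from_camera" (4x4, takes a point from camera to world coordinates). Camera axes: x right, y down, z forward; pixel columns grow to the right and rows downward; lengths in m; the calibration is good to about 2 mm. A picture is of the moment at which its call begins.
- hand_in(): hands the job in; it is judged then, once.
The state is a dict: "clock": time; "joint_pos": joint angles; "qvel": joint speeds; "tau": joint torques, N m; "tcp_pos": TCP position; "orientation": TCP orientation; "wrist_force": force on the tool from outside, world axes, zero at the start; "ft_torque": the same for the moment, N m; "finger_gap": finger opening in m; "grip_force": force on a finger pad.
Only numpy, scipy, OpenCV 4.12 (cv2) and the standard library are available. Lean on these libraries where they do the work, as an engineer would, in place of code of your own. Each camera call takes 0.05 s, during which the arm holds its last target. There are 200 camera calls.

## Working session

There is one attempt and no reset: what is moved stays moved. The work goes in short steps, Python scripts to look and compute and a tool call to move; the robot and the scene stay as the last step left them, time stands still between calls to the robot, and variables do not carry over. Pictures are saved under pics/ and viewed, at most 10 in all, crops included, and the job is handed in when it is done.

Besides the shell and the picture viewer there is one more tool, called after "Call:" by a JSON object that holds its "name" and its "arguments", one argument or row to a line. step_arm: Moves the arm, as the interface text tells. Its arguments: {"type":"object","properties":{"deltas":{"type":"array","items":{"type":"array","items":{"type":"number"}}},"newtons":{"type":"number"}},"required":["deltas"]}

```bash
mkdir -p pics; python3 - <<'E'
from workcell import *
import cv2,numpy as np
for n in("top","side"):
    c=read_camera(n); cv2.imwrite(f"pics/{n}0.png",c["image"][:,:,::-1]); np.savez(f"{n}0.npz",**c)
    print(n,c["K"].tolist(),c["world_from_camera"].round(4).tolist())
s=get_state();print(s["clock"],s["tcp_pos"],s["orientation"],s["finger_gap"])
E
```

```text
top [[587.717557200592, 0.0, 327.44974124184716], [0.0, 587.717557200592, 241.82805521866698], [0.0, 0.0, 1.0]] [[-0.0246, -0.9831, 0.1816, 0.3928], [-0.9996, 0.026, 0.0051, 0.0349], [-0.0098, -0.1814, -0.9834, 1.1345], [0.0, 0.0, 0.0, 1.0]]
side [[579.0666205004684, 0.0, 322.12965395271016], [0.0, 579.0666205004684, 241.78173298367196], [0.0, 0.0, 1.0]] [[0.8833, -0.3672, 0.2914, 0.2639], [-0.4687, -0.6812, 0.5623, -0.6094], [-0.008, -0.6333, -0.7739, 0.9302], [0.0, 0.0, 0.0, 1.0]]
0.1 [0.13416714 0.55869531 0.2304988 ] [-1.97639610e-04  1.17599112e-01  9.93060833e-01 -7.69693634e-04] 0.08543837344718251
```

View pics/top0.png

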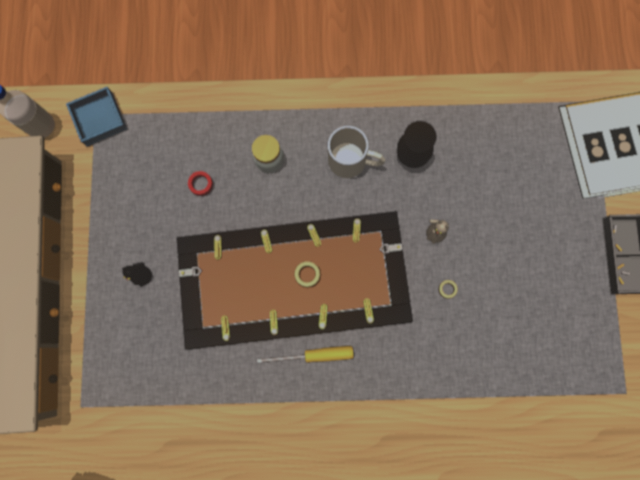

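View pics/side0.png

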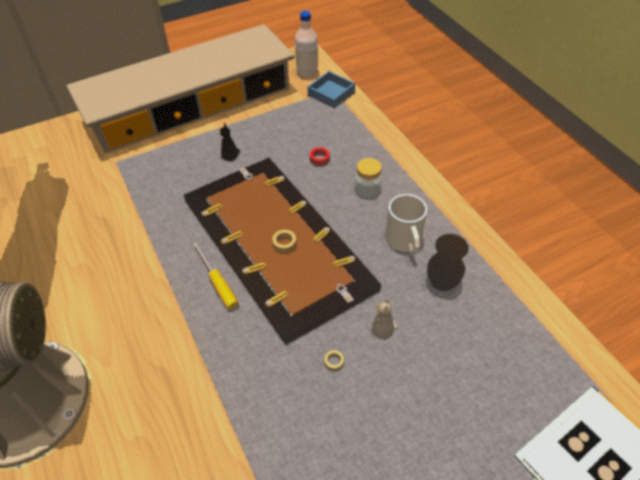

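The red ring (200,183) and the small buff ring (448,289) are decoys. The larger buff ring on the board, at top (307,274), is the tape. I only need to avoid it, since nothing gets picked up. Next I'll measure the frame pose, button angles and tape.

```bash
cat > h.py <<'E'
import numpy as np,cv2
def world(c,px,z):
    px=np.atleast_2d(px).astype(float); K=c["K"];T=c["world_from_camera"]
    d=np.c_[(px[:,0]-K[0,2])/K[0,0],(px[:,1]-K[1,2])/K[1,1],np.ones(len(px))]@T[:3,:3].T
    return T[:3,3]+d*((z-T[2,3])/d[:,2])[:,None]
def board(c,roi):
    """board rectangle at z=25 mm: centre (mm), yaw of frame (deg), sides"""
    h=cv2.cvtColor(c["image"],cv2.COLOR_RGB2HSV); m=cv2.inRange(h,(3,110,60),(17,255,255))
    x0,y0,x1,y1=roi; k=np.zeros_like(m); k[y0:y1,x0:x1]=m[y0:y1,x0:x1]
    k=cv2.morphologyEx(k,cv2.MORPH_OPEN,np.ones((3,3)))
    cs,_=cv2.findContours(k,cv2.RETR_EXTERNAL,cv2.CHAIN_APPROX_NONE); ct=max(cs,key=cv2.contourArea)[:,0]
    w=world(c,ct,.025)[:,:2]*1000; r=cv2.minAreaRect(w.astype(np.float32)); p=cv2.boxPoints(r)
    e=max((p[1]-p[0],p[2]-p[1]),key=np.linalg.norm); e=e*np.sign(e[1])
    return np.array(r[0]),np.degrees(np.arctan2(-e[0],e[1])),r[1]
def brass(c,C,yaw,z=.033):
    h=cv2.cvtColor(c["image"],cv2.COLOR_RGB2HSV); m=cv2.inRange(h,(20,70,90),(35,255,255))
    n,l,s,_=cv2.connectedComponentsWithStats(m); a=np.radians(yaw); R=np.array([[np.cos(a),-np.sin(a)],[np.sin(a),np.cos(a)]])
    for i in range(1,n):
        if s[i,4]<25: continue
        v,u=np.where(l==i); f=(world(c,np.c_[u,v],z)[:,:2]*1000-C)@R
        if abs(f[:,0].mean())>130 or abs(f[:,1].mean())>215: continue
        q=f-f.mean(0); d=np.linalg.svd(q,full_matrices=False)[2][0]
        print(f.mean(0).round(),"area",s[i,4],"x",f[:,0].min().round(),f[:,0].max().round(),"y",f[:,1].min().round(),f[:,1].max().round(),"axis deg",np.degrees(np.arctan2(d[1],d[0])).round())
E
python3 - <<'E'
from h import *
for n,roi in(("top",(170,205,420,350)),("side",(185,155,385,345))):
    c=dict(np.load(n+"0.npz")); C,y,s=board(c,roi); print(n,C,y,s)
    if n=="top": C0,y0=C,y
    brass(c,C,y)
a=np.radians(y0);R=np.array([[np.cos(a),-np.sin(a)],[np.sin(a),np.cos(a)]])
for f in((71,176),(71,-178),(-71,-176),(-71,178)): print(f,C0+R@f)
E
```

```text
top [528.73504639 108.87588501] 5.4150734 (136.5048828125, 351.6165466308594)
[  75. -131.] area 139 x 56.0 98.0 y -141.0 -122.0 axis deg 167.0
[ 74. -51.] area 139 x 55.0 98.0 y -61.0 -39.0 axis deg -162.0
[73. 41.] area 140 x 54.0 94.0 y 33.0 50.0 axis deg -171.0
[ 72. 136.] area 142 x 53.0 95.0 y 128.0 143.0 axis deg 176.0
[  4. -28.] area 298 x -19.0 28.0 y -52.0 -5.0 axis deg -140.0
[ -74. -134.] area 149 x -96.0 -54.0 y -142.0 -126.0 axis deg -176.0
[-74. -50.] area 148 x -97.0 -55.0 y -59.0 -40.0 axis deg 169.0
[-74.  43.] area 147 x -94.0 -55.0 y 36.0 52.0 axis deg 176.0
[-74. 134.] area 150 x -95.0 -55.0 y 126.0 141.0 axis deg -179.0
side [530.1640625  107.28746796] 5.4228106 (145.62452697753906, 362.3126220703125)
[ 76. 135.] area 51 x 61.0 87.0 y 124.0 143.0 axis deg 153.0
[73. 39.] area 75 x 55.0 89.0 y 31.0 50.0 axis deg -164.0
[-79. 131.] area 82 x -95.0 -61.0 y 122.0 142.0 axis deg -175.0
[ 73. -54.] area 89 x 57.0 89.0 y -64.0 -42.0 axis deg -160.0
[-78.  41.] area 94 x -94.0 -60.0 y 33.0 51.0 axis deg -179.0
[  5. -23.] area 187 x -18.0 28.0 y -46.0 1.0 axis deg -124.0
[  73. -134.] area 103 x 54.0 88.0 y -145.0 -125.0 axis deg 166.0
[-78. -52.] area 108 x -95.0 -59.0 y -60.0 -40.0 axis deg 167.0
[ -78. -137.] area 126 x -96.0 -58.0 y -145.0 -128.0 axis deg -176.0
(71, 176) [582.80902553 290.79071137]
(71, -178) [616.21608467 -61.62944392]
(-71, -176) [474.66106725 -73.03894135]
(-71, 178) [441.2540081  279.38121394]
```

Both views agree: frame centre ≈ (529.5, 108) mm, yaw 5.4°, and all eight buttons lie across the board. I'll sweep the far rail left to right, then the near rail right to left, with the fingers shut.

Call:
{"name": "step_arm", "arguments": {
  "deltas": [
    [30,-18,0,0,0,1.26,-1],
    [30,-18,0,0,0,1.26,-1],
    [30,-18,0,0,0,1.26,-1],
    [30,-18,0,0,0,1.26,-1],
    [30,-18,0,0,0,1.26,-1]
  ]
}}

```text
clock: 0.6
tcp_pos: [0.2852, 0.4681, 0.2309]
orientation: [-0.0, 0.062, 0.998, -0.0]
wrist_force: [0.9, -0.2, -0.5]
finger_gap: 0.0123
grip_force: 0.0
```

Call:
{"name": "step_arm", "arguments": {
  "deltas": [
    [30,-18,0,0,0,1.26,-1],
    [30,-18,0,0,0,1.26,-1],
    [30,-18,0,0,0,1.26,-1],
    [30,-18,0,0,0,1.26,-1],
    [30,-18,0,0,0,1.26,-1]
  ]
}}

```text
clock: 1.1
tcp_pos: [0.4352, 0.3781, 0.2308]
orientation: [-0.0, 0.008, 1.0, -0.0]
wrist_force: [-0.4, 0.5, -0.1]
finger_gap: -0.0
grip_force: 0.0
```

Call:
{"name": "step_arm", "arguments": {
  "deltas": [
    [30,-18,0,0,0,1.26,-1],
    [30,-18,0,0,0,1.26,-1],
    [30,-18,0,0,0,1.26,-1],
    [30,-18,0,0,0,1.26,-1],
    [30,-18,0,0,0,1.26,-1]
  ]
}}

```text
clock: 1.6
tcp_pos: [0.5852, 0.2881, 0.2307]
orientation: [-0.001, -0.047, 0.999, -0.0]
wrist_force: [0.4, 0.9, 0.2]
finger_gap: -0.0002
grip_force: 0.0
```

Call:
{"name": "step_arm", "arguments": {
  "deltas": [
    [0,0,-35,0,0,0,-1],
    [0,0,-35,0,0,0,-1],
    [0,0,-35,0,0,0,-1],
    [0,0,-35,0,0,0,-1],
    [0,0,0,0,0,0,-1]
  ]
}}

```text
clock: 2.1
tcp_pos: [0.5801, 0.2875, 0.0852]
orientation: [-0.005, -0.047, 0.999, -0.002]
wrist_force: [-1.2, -0.3, -0.8]
finger_gap: -0.0
grip_force: 0.0
```

Call:
{"name": "step_arm", "arguments": {
  "deltas": [
    [0,0,-20,0,0,0,-1],
    [0,0,-15,0,0,0,-1],
    [0,0,-8,0,0,0,-1],
    [0,0,0,0,0,0,-1],
    [0,0,0,0,0,0,-1]
  ]
}}

```text
clock: 2.6
tcp_pos: [0.585, 0.2894, 0.0496]
orientation: [0.001, -0.047, 0.999, 0.0]
wrist_force: [0.1, 0.3, 0.1]
finger_gap: -0.0003
grip_force: 0.0
```

```bash
python3 - <<'E'
from workcell import *
import cv2
c=read_camera("side"); cv2.imwrite("pics/s1.png",cv2.resize(c["image"][120:300,150:390,::-1],None,fx=3,fy=3))
s=get_state(); print(s["tcp_pos"],s["orientation"],s["wrist_force"])
E
```

```text
[0.58519529 0.28948871 0.04978954] [ 9.38921280e-04 -4.70920974e-02  9.98890056e-01  3.28681687e-04] [0.78090936 0.44556555 1.12888901]
```

View pics/s1.png

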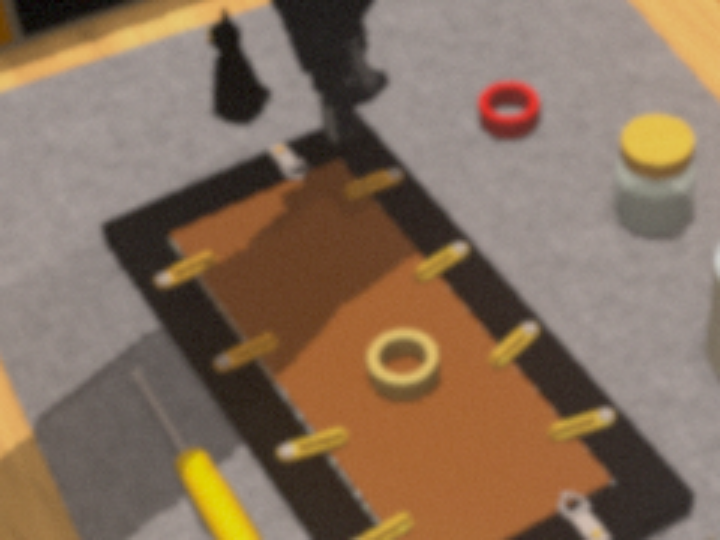

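The crop shows the shut fingertips at (335,140), over the far-left board corner and clear of the first button at (375,183). The tape at (402,360) hasn't moved. Lowering to about 4 mm above the board.

Call:
{"name": "step_arm", "arguments": {
  "deltas": [
    [-3,0,-8,0,0,0,-1],
    [0,0,-8,0,0,0,-1],
    [0,0,-5,0,0,0,-1],
    [0,0,0,0,0,0,-1],
    [0,0,0,0,0,0,-1]
  ]
}}

```text
clock: 3.15
tcp_pos: [0.5811, 0.2891, 0.027]
orientation: [-0.0, -0.047, 0.999, -0.0]
wrist_force: [0.2, -0.7, 0.2]
finger_gap: -0.0002
grip_force: 0.0
```

Call:
{"name": "step_arm", "arguments": {
  "deltas": [
    [0.9,-10,0,0,0,0,-1],
    [1,-10,0,0,0,0,-1],
    [0.9,-10,0,0,0,0,-1],
    [1,-10,0,0,0,0,-1],
    [0.9,-10,0,0,0,0,-1]
  ]
}}

```text
clock: 3.65
tcp_pos: [0.5863, 0.2382, 0.0277]
orientation: [0.0, -0.047, 0.999, 0.0]
wrist_force: [-0.3, 0.8, -0.2]
finger_gap: 0.0003
grip_force: 0.6
```

Call:
{"name": "step_arm", "arguments": {
  "deltas": [
    [0.9,-10,1,0,0,0,-1],
    [1,-10,0,0,0,0,-1],
    [0.9,-10,0,0,0,0,-1],
    [1,-10,0,0,0,0,-1],
    [0.9,-10,0,0,0,0,-1]
  ]
}}

```text
clock: 4.15
tcp_pos: [0.5908, 0.1881, 0.0282]
orientation: [-0.0, -0.047, 0.999, -0.0]
wrist_force: [-0.1, 0.1, 0.4]
finger_gap: -0.0003
grip_force: 0.0
```

```bash
python3 - <<'E'
from workcell import *
from h import *
c=read_camera("side"); cv2.imwrite("pics/s2.png",cv2.resize(c["image"][120:300,150:390,::-1],None,fx=3,fy=3))
brass(c,np.array([529.5,108]),5.4)
E
```

```text
[-80. 136.] area 29 x -90.0 -67.0 y 132.0 141.0 axis deg 177.0
[ 73. -54.] area 91 x 57.0 90.0 y -65.0 -43.0 axis deg -155.0
[  6. -39.] area 79 x -13.0 25.0 y -47.0 -30.0 axis deg -176.0
[  73. -135.] area 104 x 55.0 89.0 y -147.0 -125.0 axis deg 162.0
[ -78. -138.] area 126 x -95.0 -58.0 y -146.0 -129.0 axis deg -176.0
```

View pics/s2.png

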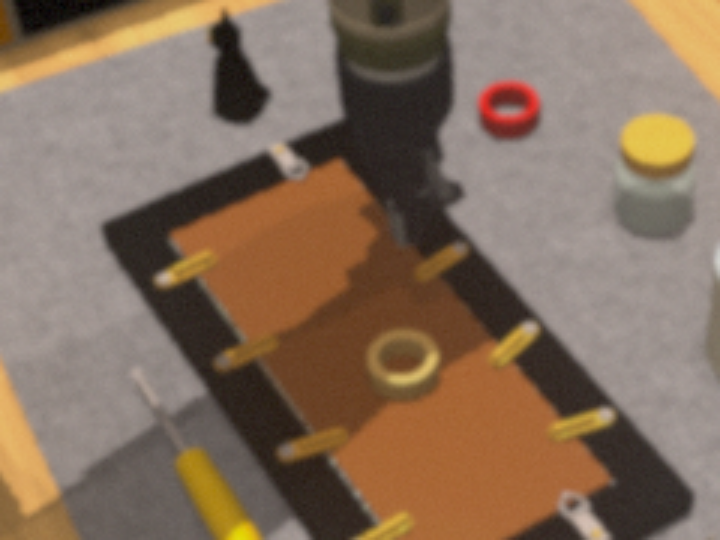

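Finger is now at (395,220) on the seam and has passed far1, which is hidden behind it. The frame corners (105,230) and (690,500) are unchanged. Continuing the run.

Call:
{"name": "step_arm", "arguments": {
  "deltas": [
    [0.9,-10,0,0,0,0,-1],
    [1,-10,0,0,0,0,-1],
    [0.9,-10,0,0,0,0,-1],
    [1,-10,0,0,0,0,-1],
    [0.9,-10,0,0,0,0,-1]
  ]
}}

```text
clock: 4.7
tcp_pos: [0.5957, 0.1385, 0.0285]
orientation: [0.0, -0.047, 0.999, 0.0]
wrist_force: [-0.7, 2.6, 2.3]
finger_gap: -0.0003
grip_force: 1.2
```

Call:
{"name": "step_arm", "arguments": {
  "deltas": [
    [0.9,-10,0,0,0,0,-1],
    [1,-10,0,0,0,0,-1],
    [0.9,-10,0,0,0,0,-1],
    [1,-10,0,0,0,0,-1],
    [0.9,-10,0,0,0,0,-1]
  ]
}}

```text
clock: 5.2
tcp_pos: [0.6001, 0.0881, 0.0282]
orientation: [-0.0, -0.047, 0.999, -0.0]
wrist_force: [-0.9, -0.5, -0.9]
finger_gap: 0.0004
grip_force: 0.0
```

Call:
{"name": "step_arm", "arguments": {
  "deltas": [
    [0.9,-10,0,0,0,0,-1],
    [1,-10,0,0,0,0,-1],
    [0.9,-10,0,0,0,0,-1],
    [1,-10,0,0,0,0,-1],
    [0.9,-10,0,0,0,0,-1]
  ]
}}

```text
clock: 5.7
tcp_pos: [0.605, 0.0383, 0.0285]
orientation: [0.0, -0.047, 0.999, -0.0]
wrist_force: [-0.6, -0.6, 0.4]
finger_gap: -0.0001
grip_force: 0.0
```

```bash
python3 - <<'E'
from workcell import *
from h import *
c=read_camera("top"); cv2.imwrite("pics/t3.png",cv2.resize(c["image"][190:370,160:430,::-1],None,fx=2.9,fy=2.9))
print(board(c,(170,205,420,350))); brass(c,np.array([528.7,108.9]),5.4)
E
```

```text
(array([518.35565186, 219.21324158]), np.float32(-84.550545), (136.32330322265625, 130.2096405029297))
[90. 36.] area 50 x 83.0 98.0 y 29.0 48.0 axis deg -57.0
[ 87. 115.] area 137 x 78.0 99.0 y 97.0 137.0 axis deg -106.0
[-74. 134.] area 147 x -94.0 -55.0 y 127.0 141.0 axis deg -179.0
```

View pics/t3.png

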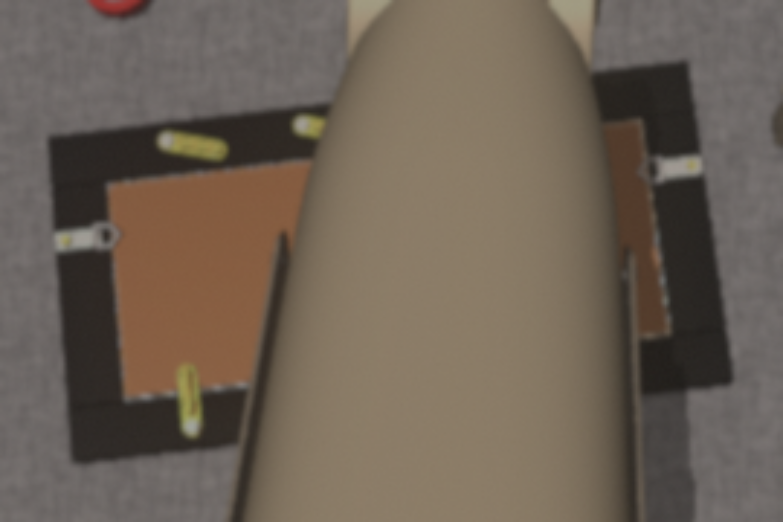

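far1 at (192,147) and far2 at (310,125) now lie along the rail pointing right, and the frame hasn't moved. Finishing the far rail.

Call:
{"name": "step_arm", "arguments": {
  "deltas": [
    [0.9,-10,0,0,0,0,-1],
    [1,-10,0,0,0,0,-1],
    [0.9,-10,0,0,0,0,-1],
    [1,-10,0,0,0,0,-1],
    [0.9,-10,0,0,0,0,-1]
  ]
}}

```text
clock: 6.25
tcp_pos: [0.6096, -0.0115, 0.0286]
orientation: [0.0, -0.047, 0.999, 0.0]
wrist_force: [1.0, 1.5, 4.8]
finger_gap: -0.0001
grip_force: 2.5
```

Call:
{"name": "step_arm", "arguments": {
  "deltas": [
    [0.9,-10,0,0,0,0,-1],
    [1,-10,0,0,0,0,-1],
    [0.9,-10,0,0,0,0,-1],
    [1,-10,0,0,0,0,-1],
    [0.9,-10,0,0,0,0,-1]
  ]
}}

```text
clock: 6.75
tcp_pos: [0.6139, -0.0621, 0.0279]
orientation: [-0.001, -0.047, 0.999, -0.0]
wrist_force: [-0.5, -0.2, -1.4]
finger_gap: 0.0004
grip_force: 0.0
```

Call:
{"name": "step_arm", "arguments": {
  "deltas": [
    [0,0,0,0,0,0,-1],
    [0,0,10,0,0,0,-1],
    [0,0,15,0,0,0,-1],
    [0,0,15,0,0,0,-1],
    [0,0,0,0,0,0,-1]
  ]
}}

```text
clock: 7.25
tcp_pos: [0.6159, -0.0609, 0.0711]
orientation: [0.002, -0.047, 0.999, -0.001]
wrist_force: [-0.2, -0.1, 0.8]
finger_gap: 0.0001
grip_force: 0.0
```

Call:
{"name": "step_arm", "arguments": {
  "deltas": [
    [-28,-2.4,0,0,0,0,-1],
    [-28,-2.4,0,0,0,0,-1],
    [-28,-2.4,0,0,0,0,-1],
    [-28,-2.4,0,0,0,0,-1],
    [-27,-2.4,0,0,0,0,-1]
  ]
}}

```text
clock: 7.75
tcp_pos: [0.4736, -0.0725, 0.0679]
orientation: [-0.0, -0.047, 0.999, 0.0]
wrist_force: [0.9, -0.8, 0.1]
finger_gap: 0.0
grip_force: 0.0
```

Call:
{"name": "step_arm", "arguments": {
  "deltas": [
    [0,0,0,0,0,0,-1],
    [0,0,0,0,0,0,-1],
    [0,0,-10,0,0,0,-1],
    [0,0,-10,0,0,0,-1],
    [0,0,0,0,0,0,-1]
  ]
}}

```text
clock: 8.25
tcp_pos: [0.4745, -0.0724, 0.0463]
orientation: [-0.001, -0.047, 0.999, 0.001]
wrist_force: [-0.2, -0.2, -0.0]
finger_gap: 0.0001
grip_force: 0.0
```

```bash
python3 - <<'E'
from workcell import *
from h import *
s=get_state(); print(s["tcp_pos"])
for n,roi,b in (("side",(185,155,385,345),(530.2,107.3)),("top",(170,205,420,350),(528.7,108.9))):
    c=read_camera(n); print(n,board(c,roi)); brass(c,np.array(b),5.4)
c=read_camera("side");cv2.imwrite("pics/s4.png",cv2.resize(c["image"][140:350,170:400,::-1],None,fx=2.8,fy=2.8))
E
```

```text
[ 0.47450085 -0.0723879   0.04629864]
side (array([579.02722168, -16.5079422 ]), np.float32(-35.33996), (213.0514373779297, 105.24032592773438))
[-79. 131.] area 83 x -97.0 -61.0 y 122.0 142.0 axis deg -175.0
[ 84. -68.] area 122 x 73.0 97.0 y -87.0 -49.0 axis deg -110.0
[-78.  41.] area 97 x -96.0 -60.0 y 32.0 51.0 axis deg -178.0
[  84. -156.] area 135 x 73.0 98.0 y -175.0 -134.0 axis deg -107.0
[-79. -52.] area 114 x -96.0 -60.0 y -61.0 -40.0 axis deg 167.0
top (array([528.74316406, 108.79068756]), np.float32(5.4150825), (136.50486755371094, 352.1513977050781))
[  87. -154.] area 142 x 76.0 98.0 y -173.0 -129.0 axis deg -105.0
[ 87. -64.] area 144 x 77.0 99.0 y -82.0 -39.0 axis deg 74.0
[87. 25.] area 144 x 77.0 98.0 y 6.0 48.0 axis deg -106.0
[ 87. 115.] area 141 x 78.0 99.0 y 95.0 139.0 axis deg -106.0
[  5. -29.] area 300 x -19.0 28.0 y -52.0 -5.0 axis deg -141.0
[-74. -50.] area 147 x -97.0 -55.0 y -59.0 -41.0 axis deg 169.0
[-74.  43.] area 147 x -94.0 -55.0 y 36.0 51.0 axis deg 176.0
[ -89. -134.] area 27 x -99.0 -85.0 y -140.0 -128.0 axis deg 126.0
[-74. 134.] area 148 x -94.0 -55.0 y 127.0 141.0 axis deg -179.0
```

View pics/s4.png

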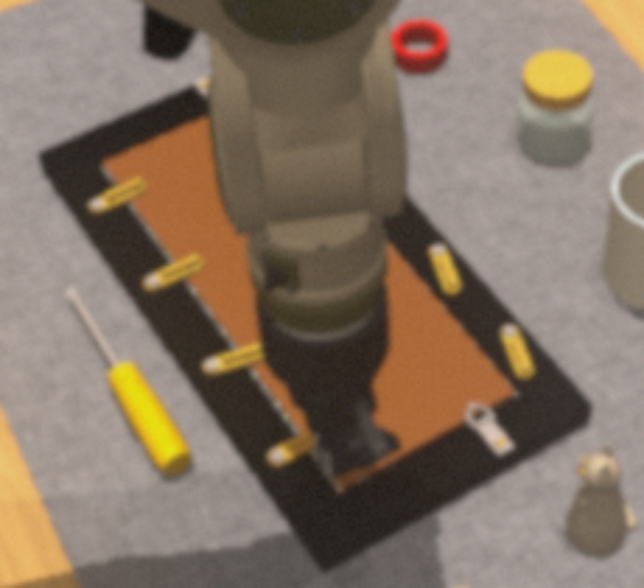

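All four far buttons measure about 1.29 rad, pointing right. The frame and tape are unchanged. The fingertips at (340,465) are on the near seam to the right of near4 at (290,450). Lowering and running left.

Call:
{"name": "step_arm", "arguments": {
  "deltas": [
    [0.5,0,-8,0,0,0,-1],
    [0,0,-8,0,0,0,-1],
    [0,0,-2,0,0,0,-1],
    [0,0,0,0,0,0,-1],
    [0,0,0,0,0,0,-1]
  ]
}}

```text
clock: 8.9
tcp_pos: [0.4757, -0.0729, 0.0303]
orientation: [-0.0, -0.047, 0.999, 0.0]
wrist_force: [-0.2, 0.7, 0.6]
finger_gap: -0.0001
grip_force: 0.0
```

Call:
{"name": "step_arm", "arguments": {
  "deltas": [
    [-0.9,10,0,0,0,0,-1],
    [-1,10,0,0,0,0,-1],
    [-0.9,10,0,0,0,0,-1],
    [-1,10,0,0,0,0,-1],
    [-0.9,10,0,0,0,0,-1]
  ]
}}

```text
clock: 9.4
tcp_pos: [0.4712, -0.022, 0.0305]
orientation: [0.0, -0.047, 0.999, -0.0]
wrist_force: [1.2, -0.4, -0.2]
finger_gap: -0.0001
grip_force: 0.5
```

Call:
{"name": "step_arm", "arguments": {
  "deltas": [
    [-0.9,10,0,0,0,0,-1],
    [-1,10,0,0,0,0,-1],
    [-0.9,10,0,0,0,0,-1],
    [-1,10,0,0,0,0,-1],
    [-0.9,10,0,0,0,0,-1]
  ]
}}

```text
clock: 9.9
tcp_pos: [0.466, 0.0281, 0.0302]
orientation: [-0.0, -0.047, 0.999, 0.0]
wrist_force: [0.2, -0.5, 0.1]
finger_gap: -0.0002
grip_force: 0.0
```

Call:
{"name": "step_arm", "arguments": {
  "deltas": [
    [-0.9,10,-1.5,0,0,0,-1],
    [-1,10,0,0,0,0,-1],
    [-0.9,10,0,0,0,0,-1],
    [-1,10,0,0,0,0,-1],
    [-0.9,10,0,0,0,0,-1]
  ]
}}

```text
clock: 10.4
tcp_pos: [0.4615, 0.078, 0.0288]
orientation: [-0.0, -0.047, 0.999, 0.0]
wrist_force: [-0.1, -1.0, 1.0]
finger_gap: -0.0003
grip_force: 0.7
```

Call:
{"name": "step_arm", "arguments": {
  "deltas": [
    [-0.9,10,0,0,0,0,-1],
    [-1,10,0,0,0,0,-1],
    [-0.9,10,0,0,0,0,-1],
    [-1,10,0,0,0,0,-1],
    [-0.9,10,0,0,0,0,-1]
  ]
}}

```text
clock: 10.9
tcp_pos: [0.4567, 0.1281, 0.0287]
orientation: [-0.0, -0.047, 0.999, 0.0]
wrist_force: [0.2, -0.1, -0.3]
finger_gap: -0.0002
grip_force: 0.0
```

Call:
{"name": "step_arm", "arguments": {
  "deltas": [
    [-0.9,10,0,0,0,0,-1],
    [-1,10,0,0,0,0,-1],
    [-0.9,10,0,0,0,0,-1],
    [-1,10,0,0,0,0,-1],
    [-0.9,10,0,0,0,0,-1]
  ]
}}

```text
clock: 11.4
tcp_pos: [0.4522, 0.1782, 0.0288]
orientation: [0.0, -0.047, 0.999, 0.0]
wrist_force: [-0.4, -0.1, -0.1]
finger_gap: 0.0003
grip_force: 0.1
```

Call:
{"name": "step_arm", "arguments": {
  "deltas": [
    [-0.9,10,0,0,0,0,-1],
    [-1,10,0,0,0,0,-1],
    [-0.9,10,0,0,0,0,-1],
    [-1,10,0,0,0,0,-1],
    [-0.9,10,0,0,0,0,-1]
  ]
}}

```text
clock: 11.9
tcp_pos: [0.4476, 0.2278, 0.0289]
orientation: [0.0, -0.047, 0.999, -0.0]
wrist_force: [0.6, -1.9, 3.0]
finger_gap: 0.0004
grip_force: 1.6
```

Call:
{"name": "step_arm", "arguments": {
  "deltas": [
    [-0.9,10,0,0,0,0,-1],
    [-1,10,0,0,0,0,-1],
    [-0.9,10,0,0,0,0,-1],
    [-1,10,0,0,0,0,-1],
    [-0.9,10,0,0,0,0,-1]
  ]
}}

```text
clock: 12.4
tcp_pos: [0.4429, 0.2783, 0.0288]
orientation: [0.0, -0.047, 0.999, 0.0]
wrist_force: [-0.2, -0.7, -0.2]
finger_gap: -0.0002
grip_force: 0.0
```

Call:
{"name": "step_arm", "arguments": {
  "deltas": [
    [0,0,0,0,0,0,-1],
    [0,0,15,0,0,0,-1],
    [0,0,40,0,0,0,-1],
    [0,0,45,0,0,0,-1],
    [0,0,45,0,0,0,-1]
  ]
}}

```text
clock: 12.9
tcp_pos: [0.4422, 0.2768, 0.1749]
orientation: [-0.001, -0.047, 0.999, -0.0]
wrist_force: [1.2, 1.3, -0.6]
finger_gap: -0.0004
grip_force: 0.0
```

Call:
{"name": "step_arm", "arguments": {
  "deltas": [
    [-30,30,0,0,0,0,-1],
    [-30,30,0,0,0,0,-1],
    [-30,30,0,0,0,0,-1],
    [-30,30,0,0,0,0,-1],
    [-30,30,0,0,0,0,-1]
  ]
}}

```text
clock: 13.4
tcp_pos: [0.2916, 0.4279, 0.1739]
orientation: [0.0, -0.047, 0.999, 0.0]
wrist_force: [0.7, 0.1, 1.0]
finger_gap: 0.0002
grip_force: 0.0
```

Call:
{"name": "step_arm", "arguments": {
  "deltas": [
    [-30,30,0,0,0,0,-1],
    [-30,30,0,0,0,0,-1],
    [0,0,0,0,0,0,-1],
    [0,0,0,0,0,0,-1],
    [0,0,0,0,0,0,-1]
  ]
}}

```text
clock: 13.9
tcp_pos: [0.2332, 0.4865, 0.1736]
orientation: [-0.0, -0.047, 0.999, -0.0]
wrist_force: [0.5, 0.2, 0.1]
finger_gap: -0.0
grip_force: 0.0
```

```bash
python3 - <<'E'
from workcell import *
from h import *
c=read_camera("top"); print(board(c,(170,205,420,350))); brass(c,np.array([528.7,108.9]),5.4)
cv2.imwrite("pics/t5.png",c["image"][:,:,::-1])
E
```

```text
(array([528.72674561, 108.96255493]), np.float32(5.445723), (136.603271484375, 351.6911926269531))
[  87. -154.] area 146 x 76.0 100.0 y -173.0 -129.0 axis deg -106.0
[ 87. -64.] area 144 x 77.0 99.0 y -82.0 -39.0 axis deg 74.0
[87. 25.] area 145 x 77.0 98.0 y 6.0 48.0 axis deg -106.0
[ 87. 115.] area 144 x 78.0 99.0 y 95.0 139.0 axis deg -105.0
[  5. -29.] area 296 x -19.0 28.0 y -52.0 -5.0 axis deg -145.0
[ -88. -115.] area 152 x -99.0 -78.0 y -134.0 -97.0 axis deg -107.0
[-88. -25.] area 152 x -99.0 -77.0 y -45.0 -7.0 axis deg -106.0
[-88.  65.] area 153 x -99.0 -77.0 y 45.0 83.0 axis deg -108.0
[-88. 154.] area 153 x -100.0 -78.0 y 135.0 172.0 axis deg -108.0
```

View pics/t5.png

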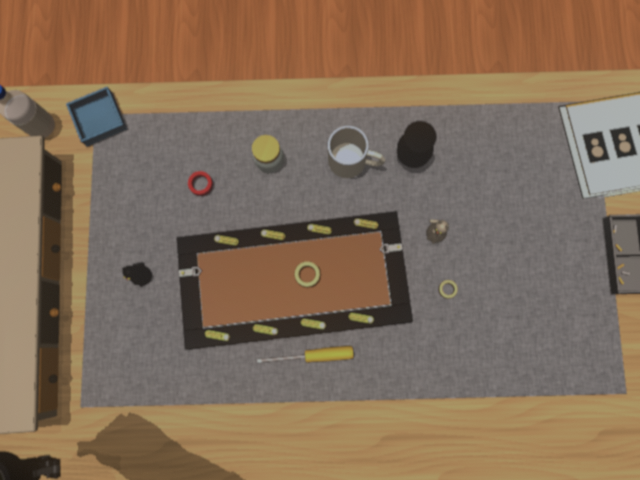

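All eight buttons are off the board: the far row (226–366, 224–240) points right and the near row (217–361, 318–335) points left. The frame, board, tape at (307,274) and the bystanders are where they started, and the arm is clear.

```bash
python3 -c "
from workcell import *
print(hand_in())"
```

```text
the job is handed in; nothing more can be done
None
```

All eight turn-buttons are swung off the board (far row pointing right, near row pointing left, each about 1.25–1.3 rad by camera), nothing else moved, and the job was handed in at about 14 s.

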